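# Open the driver jig by one notch and nest the long driver

## Task

The stop bar of the driver jig stands one notch too close for the longer loudspeaker driver. Lift the bar by its grip out of its notches, shift it one notch away from the fixed fence and let it drop fully home; then take the longer of the two drivers by its magnet housing and lower it, face down as it lies, gently (do not let it fall) into the nest between fence and stop bar, flat and square. Leave the smaller driver where it is.

Things in the scene. Friction and masses are not known exactly. Their poses are not given: they have to be found in the camera images.
- jig: Fixed aluminium jig, plate 230 (its x) x 250 (y) x 12 mm; origin at the centre of its underside, z up, +y away from the fixed fence. The plate's top is the pocket floor; side walls 8 mm high with inner faces at x = -54 and 54 mm; fence 128 mm wide, 20 mm high over the floor, inner face at y = -100 mm; the fourth side is the stop bar
- next_notch (a point): Point fixed on the jig, midway between the two notches the bar is to drop into, at x = 0, y = 55, z = 20 mm in the jig (notch-floor height). Two steel rails 16 mm wide run along y at x = -80 and 80 mm, tops 36 mm over the table, each with four notches 20 mm wide, 16 mm deep, at y = -17, 19 (start), 55 and 91 mm. Axes those of the jig
- nest (a point): Point on the pocket floor where the centre of the long driver's underside belongs, at x = 0, y = -26, z = 12 mm in the jig; axes those of the jig. With the bar in the right notches the pocket is 108 x 148 mm there (plus or minus 3 mm, the bar's play)
- stop_grip (a point): Grasp point on the stop bar's upright black fin: 14 mm thick along the jig's y (pinch it so), 44 mm wide along x, from 24 mm below to 14 mm above this point, which is 60 mm over the table when home. The steel bar below, 14 x 224 mm, lies across both rails. Two guide posts, 101 mm to either side, 78 mm high over the table, keep it parallel and captive. Axes those of the jig
- carriage (a joint): Position of the stop bar along the jig's +y, m: 0 is the centre of the notches it starts in, 0.036 the next ones away from the fence, -0.036 and 0.072 the others; the bar has 3 mm play either way in a notch. End stops at -0.040 and 0.076. Slides with about 1.5 N friction once the bar is lifted clear
- stopbar (a joint): Height of the stop bar over its home position, m: 0 fully home in the notches, above 0.016 clear of the rails, 0.030 the upper end stop. It weighs 0.3 kg and falls back when let go
- driver: The longer loudspeaker driver, loose, lying face down: black faceplate 100 (its x) x 140 (its y) x 10 mm, on it a steel magnet housing 46 (x) x 90 (y) mm, from 10 to 44 mm high; both centred and symmetric (a half turn makes no difference). Origin at the centre of the underside, z up. About 0.35 to 0.65 kg. Pinch the housing along the driver's x
- small_driver: The smaller driver, not to be moved: faceplate 100 (x) x 96 (y) x 10 mm, magnet housing 46 (x) x 60 (y) mm, 44 mm high in all; origin at the centre of the underside. It may lie nearer or farther than the longer one
Things that resemble listed ones, but are neither listed nor needed, are in the scene too. What is shaped like the driver but pink or white is not meant.

How it is judged:
On the way, in this order (a step that is already met when the one before it is completed fails the run):
1. the stop bar is lifted clear of its notches (value of joint stopbar above 0.015 m), for 0.05 s.
2. the stop bar is fully home in the next notches away from the fence (value of joint carriage between 0.028 and 0.044 m and value of joint stopbar below 0.004 m), for 0.3 s.
At the end, for the whole second after the job is handed in: Stop bar home (within 4 mm) in the notches one further from the fence (carriage 0.028 to 0.044 m); longer driver at rest in the pocket, face down, within 3 mm of the floor, tilt under 0.04 rad, square within 0.12 rad, within 7 mm (x) and 10 mm (y) of the nest point (all of step 2 and x of driver in the frame of nest between -0.007 and 0.007 m and y of driver in the frame of nest between -0.01 and 0.01 m and z of driver in the frame of nest between -0.004 and 0.003 m and angle between driver's own z axis and vertical below 0.04 rad and angle between the y axis of driver and the y axis of jig, either way round below 0.12 rad and linear speed of driver below 0.01 m/s and angular speed of driver below 0.1 rad/s and velocity of joint stopbar below 0.01 m/s); the robot touches nothing.
It fails at once if the longer driver falls (moves faster than 0.6 m/s while out of the fingers) (linear speed of driver above 0.6 m/s and contact force between the fingers and driver below 0.1 N).
It fails at once if the smaller driver is moved by more than 30 mm (distance of small_driver from where it was at the start of the episode above 0.03 m).
It also fails if it takes over 53 s, if anything falls off the work surface, if the arm or the gripper's body presses on something with over 40 N, if the wrist force passes 120 N, or if a joint passes its speed limit or range.

## Robot

A 6-joint arm with a two-finger parallel gripper is mounted at the origin on the work surface. World frame = base frame: x ahead of the robot, y to its left, z up, the work surface at z = 0. Lengths are in m, angles in rad, forces in N, time in s.
With the tool pointing down it reaches from about 0.35 to 0.975 m from the base axis. Payload 17.4 kg.
Tool frame: the origin (TCP) lies midway between the tips of the shut fingers; the grasp point (between the pads) lies 19 mm behind it; z points along the fingers, y is the line along which they close (so a half turn about z gives the same grasp; the last joint's range is limited). The gripper opens to 85 mm and grips with 20 to 120 N. Pads are 22 mm wide; open, the fingers measure 114 mm over their backs; the gripper's body (76 mm by 85 mm) begins 54 mm behind the grasp point. The pads swing forward as they close: fully open they stand 13 mm farther back than shut.
Start: joints at [1.094, 0.116, 1.442, -0, 1.584, -0.038], TCP at [0.287, 0.611, 0.231] pointing down, gripper open.
Joint ranges: [-2.83, 2.83], [-0.83, 2.19], [0.07, 2.5], [-1.14, 4.28], [0.01, 3], [-2.97, 2.97]. Speed limits (rad/s): [1.89, 1.89, 2.22, 3.14, 3.14, 3.14].

## Interface

Orientations are given as a unit quaternion [w, x, y, z].
In Python, from station import ctrl, eyes, order gives the robot as it stands. The module is installed in compiled form; this text tells all that it offers.
- The arm moves only by the shell command python3 -m creep 'ROWS' [FORCE]. ROWS is JSON, a list of rows, each an object of numbers: "fingers": the opening, from -1 (shut) to 1 (fully open); "dx", "dy", "dz": the shift along the tool's x, y, z normalised to -1 to 1, where 1 is 20 mm; "wx", "wy", "wz": the turn, a rotation vector about the tool's x, y, z normalised to -1 to 1, where 1 is 0.5 rad. A call has 1 to 12 rows; each row shifts and turns the commanded pose from where the row before left it, along the tool's axes as they then stand; what a row does not reach is not made up. A row lasts 1/8 s, in which the tool goes at most 62.5 mm and 10.7 degrees, less where a joint would pass 70% of its speed; a pose out of reach is approached as far as the arm can. A call with a number of a shift or a turn outside -1 to 1 is refused whole. A call with a gripper value outside its range is refused whole. The fingers move at their own pace and stop on an object; FORCE is the grip in N (left out, the last holds). Time passes only in rows, so rows that do not move let the fingers close. It gives the time, the measured TCP pose, the force, the opening and the grip force at its end, in the units of the state.
- ctrl.read_state(): the state, without advancing time (a new reading comes with each control period).
- eyes.camera(name): name is "scene" or "top"; returns (picture, depth): 384x512x3 uint8, red, green, blue; 384x512 float32, m along the optical axis (not along the pixel's ray), 0 where there is no reading.
- eyes.camera_params(name): a dict with "fx", "fy", "cx", "cy" (pixels), "extrinsics" (4x4, takes a point from world to camera coordinates). Camera axes: x right, y up, looking along -z (the intrinsics and any distortion apply to the point x, -y, -z); pixel columns grow to the right and rows downward; lengths in m; the calibration is good to about 2 mm. A picture is of the moment at which its call begins. camera_params takes no time and is no camera call.
- order.close_job(): hands the job in; it is judged then, once.
The state is a dict: "time": time; "joint_pos": joint angles; "dq": joint speeds; "joint_torque": joint torques, N m; "tool_pos": TCP position; "ee_rot": TCP orientation; "contact_force": force on the tool from outside, world axes, zero at the start; "torque": the same for the moment, N m; "width": finger opening in m; "finger_force": force on a finger pad.
Only numpy, scipy, OpenCV 4.12 (cv2) and the standard library are available. Lean on these libraries where they do the work, as an engineer would, in place of code of your own. Each camera call takes 0.05 s, during which the arm holds its last target. There are 200 camera calls.

## Working session

There is one attempt and no reset: what is moved stays moved. The work goes in short steps, Python scripts to look and compute and a shell command to move; the robot and the scene stay as the last step left them, time stands still between calls to the robot, and variables do not carry over. Pictures are saved under pics/ and viewed, at most 10 in all, crops included, and the job is handed in when it is done.

```bash
mkdir -p pics
python3 - <<'E'
from station import ctrl, eyes
import numpy as np, cv2
for n in ["top","scene"]:
    p,d=eyes.camera(n); np.savez(f"{n}0.npz",p=p,d=d)
    cv2.imwrite(f"pics/{n}0.png",p[:,:,::-1])
    c=eyes.camera_params(n); print(n,c)
s=ctrl.read_state();print(s)
E
```

```text
top {'fx': 412.9001442824199, 'fy': 412.9001442824199, 'cx': 261.5974720783578, 'cy': 188.10559842339472, 'extrinsics': array([[-0.02778342, -0.99955199, -0.01113144, -0.04783151],
       [ 0.99501757, -0.02872061,  0.09547332, -0.42433893],
       [-0.09575025, -0.00842341,  0.99536975, -1.06846908],
       [ 0.        ,  0.        ,  0.        ,  1.        ]])}
scene {'fx': 416.95568267977166, 'fy': 416.95568267977166, 'cx': 253.64899714417714, 'cy': 192.02767894033698, 'extrinsics': array([[-0.81570933,  0.57827018, -0.01489606,  0.36898035],
       [-0.50560807, -0.70022847,  0.50402437,  0.1480747 ],
       [ 0.28103162,  0.41866895,  0.86356096, -1.13332868],
       [ 0.        ,  0.        ,  0.        ,  1.        ]])}
{'time': 0.1, 'joint_pos': array([ 1.09420581e+00,  1.16450200e-01,  1.44219542e+00, -6.09014858e-06,
        1.58398902e+00, -3.78019568e-02]), 'dq': array([-0.00051474, -0.00186698, -0.00029295, -0.00097002,  0.0027444 ,
        0.00083656]), 'joint_torque': array([ 2.27483368e-03, -7.33673859e+01, -6.33789754e+01,  1.27578146e-04,
        5.23798095e-03, -4.19052321e-05]), 'tool_pos': array([0.28670401, 0.61090298, 0.23062967]), 'ee_rot': array([-1.29580640e-04,  2.17638470e-01,  9.76029316e-01, -5.04631686e-04]), 'contact_force': array([-0.06716829,  0.1863606 , -0.52107391]), 'torque': array([ 0.03354192, -0.02592117,  0.02137669]), 'finger_force': 0.0, 'width': 0.08571140012803552}
```

View pics/top0.png

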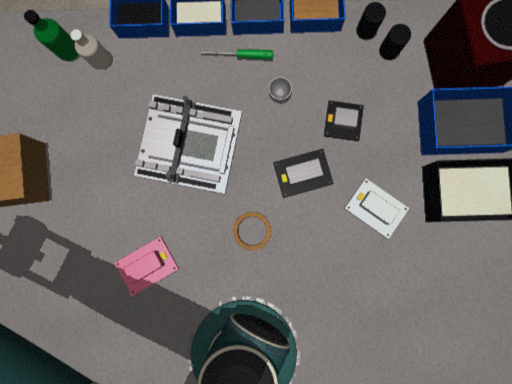

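View pics/scene0.png

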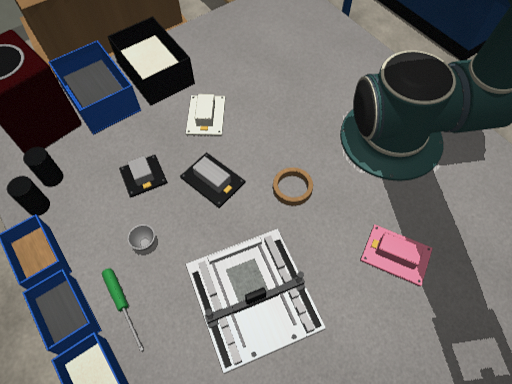

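The top view shows the jig around (188,143), with the black fin at (180,138). The long driver is at (303,173), the small one at (344,120), and the pink and white decoys at (147,264) and (377,208). The next step is to measure the jig and the long driver.

```bash
cat > h.py <<'E'
import numpy as np, cv2
from station import ctrl, eyes
from scipy.spatial.transform import Rotation as R
def ray(n,u,v):
    c=eyes.camera_params(n);E=c["extrinsics"]
    u,v=np.atleast_1d(u).astype(float),np.atleast_1d(v).astype(float)
    d=np.stack([(u-c["cx"])/c["fx"],-(v-c["cy"])/c["fy"],-np.ones_like(u)],-1)
    return -E[:3,:3].T@E[:3,3], d@E[:3,:3]
def onz(n,u,v,z):
    o,d=ray(n,u,v); return o+d*((z-o[2])/d[:,2])[:,None]
def cloud(n,dep):
    v,u=np.mgrid[:384,:512]; o,d=ray(n,u.ravel(),v.ravel())
    return (o+d*dep.ravel()[:,None]).reshape(384,512,3)
def rect(m,n,z):
    cs,_=cv2.findContours(m.astype(np.uint8),cv2.RETR_EXTERNAL,cv2.CHAIN_APPROX_NONE)
    c=max(cs,key=cv2.contourArea)[:,0]
    w=onz(n,c[:,0],c[:,1],z)[:,:2]*1000
    (cx,cy),(a,b),t=cv2.minAreaRect(w.astype(np.float32))
    if a>b: t+=90; a,b=b,a    # t = direction of short side; long = t+90
    return np.round([cx,cy,a,b,t],1)
E
python3 - <<'E'
from h import *
z=np.load("top0.npz");p,d=z["p"],z["d"];W=cloud("top",d)
V=p.max(2).astype(int)
def roi(x0,y0,x1,y1):
    m=np.zeros((384,512),bool);m[y0:y1,x0:x1]=1;return m
print("long plate",rect(roi(268,145,338,202)&(V<60),"top",.01))
print("long house",rect(roi(280,150,330,187)&(W[:,:,2]>.032),"top",.044))
print("small plate",rect(roi(318,95,370,146)&(V<60),"top",.01))
print("jig plate",rect(roi(125,85,255,200)&(W[:,:,2]>.006),"top",.012))
J=roi(125,85,255,200)
f=J&(W[:,:,2]>.055); print("fin",rect(f,"top",.074),W[f][:,2].max())
print("tall pixels >.062", np.argwhere(J&(W[:,:,2]>.066))[:,::-1].tolist()[:40])
print("bg z",np.median(W[300:310,400:420,2]), "house z",np.median(W[168:174,300:308,2]))
cv2.imwrite("pics/jig.png",cv2.resize(p[85:205,125:255,::-1],(780,720)[:1]+(600,),interpolation=cv2.INTER_CUBIC))
h=np.clip(W[85:205,125:255,2]/.09*255,0,255).astype(np.uint8)
np.save("w0.npy",W)
E
```

```text
long plate [ 461.6 -170.3   97.4  138.5   13.9]
long house [ 460.6 -170.1   46.6   90.4   13.8]
small plate [ 601.1 -284.9   95.9   99.5   80. ]
jig plate [555.2 136.1 243.3 254.5 167.2]
fin [553.  149.9  18.6  45.3  78.4] 1.1035024118203427
tall pixels >.062 [[196, 86], [158, 87], [129, 96], [148, 96], [184, 96], [185, 96], [131, 97], [173, 97], [183, 97], [184, 97], [185, 97], [186, 97], [182, 98], [183, 98], [184, 98], [185, 98], [186, 98], [187, 98], [182, 99], [183, 99], [184, 99], [185, 99], [186, 99], [187, 99], [183, 100], [184, 100], [185, 100], [186, 100], [184, 101], [185, 101], [186, 101], [185, 106], [170, 109], [214, 109], [164, 116], [240, 116], [153, 120], [183, 121], [244, 122], [216, 124]]
bg z 0.00023289359176836832 house z 0.043341860834385404
```

View pics/jig.png

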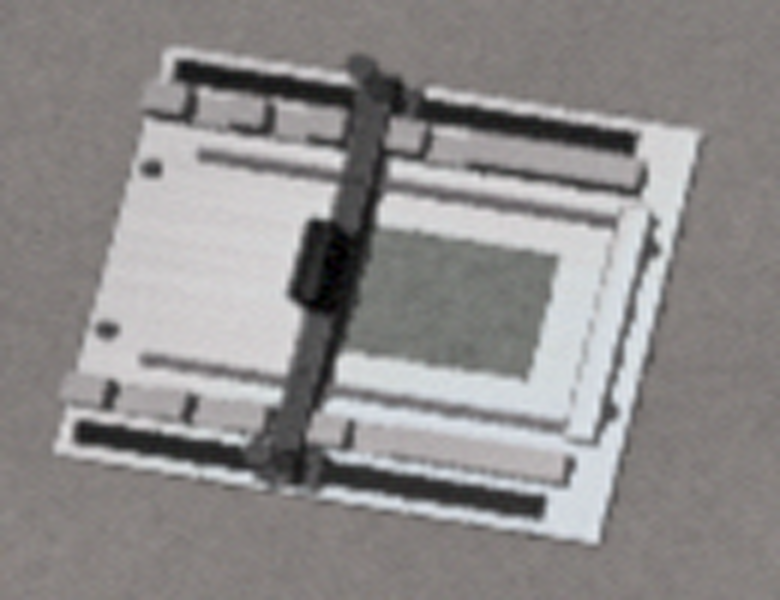

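The zoom shows the fence on the right, towards world -y, so jig +y points left at roughly 77°. The fin is at crop (322,265). I'll do one refinement using both views before moving.

Run:
```python
from h import *
def roi(x0,y0,x1,y1):
    m=np.zeros((384,512),bool);m[y0:y1,x0:x1]=1;return m
for n,J,Fr in [("top",roi(125,85,255,200),roi(170,120,192,152)),("scene",roi(175,220,335,375),roi(238,280,272,310))]:
    z=np.load(n+"0.npz");p,d=z["p"],z["d"];W=cloud(n,d)
    m=J&(p.min(2)>165); m=cv2.morphologyEx(m.astype(np.uint8),cv2.MORPH_CLOSE,np.ones((9,9)))
    print(n,"plate",rect(m,n,.012))
    # fin top face from the depth cloud
    f=Fr&(abs(W[:,:,2]-.074)<.006)&(p.max(2)<70); q=W[f]*1000
    print(" fin top n",f.sum(), rect(f,n,.074), q.mean(0).round(1))
    b=J&(abs(W[:,:,2]-.036)<.008)&(p.max(2)<110)&~Fr
    q=W[b][:,:2]; r=cv2.minAreaRect((q*1000).astype(np.float32)); print(" dark z36",b.sum(),np.round(r[0]),np.round(r[1]),r[2])
    # scene check of the long driver housing
    if n=="scene":
        h=roi(175,145,250,210)&(W[:,:,2]>.038); print(" house",rect(h,n,.044))
```

```text
top plate [551.5 135.5 228.5 247.6 167.1]
 fin top n 78 [554.5 150.8  11.9  42.8  77.1] [554.4 151.1  73. ]
 dark z36 340 [553. 134.] [222. 221.] 82.69915008544922
scene plate [553.5 137.9 228.6 249.  167. ]
 fin top n 145 [558.4 156.9  14.4  43.   77.2] [558.3 156.5  72.6]
 dark z36 585 [556. 148.] [221. 223.] 76.99220275878906
 house [ 465.6 -164.4   46.7   91.    13.8]
```

```bash
python3 -m creep '[{"fingers":1,"wz":-0.22},{"fingers":1,"wz":-0.21},{"fingers":1,"dx":-0.95,"dy":-1},{"fingers":1,"dx":-0.95,"dy":-1},{"fingers":1,"dx":-0.95,"dy":-1},{"fingers":1,"dx":-0.95,"dy":-1},{"fingers":1,"dx":-0.95,"dy":-1},{"fingers":1,"dx":-0.95,"dy":-1},{"fingers":1,"dx":-0.95,"dy":-1},{"fingers":1,"dx":-0.95,"dy":-1},{"fingers":1,"dx":-0.95,"dy":-1},{"fingers":1,"dx":-0.95,"dy":-1}]' 60
cat >> h.py <<'E'
def go(x,y,z=None,yaw=None):
    "delta to target in tool axes (mm); yaw=wanted angle of tool y in deg"
    s=ctrl.read_state(); w,a,b,c=s["ee_rot"]; M=R.from_quat([a,b,c,w]).as_matrix()
    t=s["tool_pos"]*1000; g=np.array([x,y,t[2] if z is None else z])
    ty=np.degrees(np.arctan2(M[1,1],M[0,1])); out=M.T@(g-t)
    print("t",round(s["time"],2),"tcp",t.round(1),"delta tool mm",out.round(1),"yaw y",ty.round(2),"tilt",np.degrees(np.arccos(-M[2,2])).round(2),"F",s["contact_force"].round(1),"w",round(s["width"]*1000,1),"q6",s["joint_pos"][5].round(2))
    if yaw is not None: print("wz",round(-np.radians((yaw-ty+90)%180-90)/.5,3))
E
python3 -c "
from h import *
go(556.4,154,100,77.1)"
```

```text
t 0.1 tcp [286.7 610.9 230.6] delta tool mm [-438.3 -298.9  130.9] yaw y 64.86 tilt 0.06 F [-0.1  0.2 -0.5] w 85.7 q6 -0.04
wz -0.427validation failed for argument at $[0]...
```

The call was refused, so rows probably need every key.

```bash
python3 -m creep '[{"fingers":1,"dx":0,"dy":0,"dz":0,"wx":0,"wy":0,"wz":-0.22},{"fingers":1,"dx":0,"dy":0,"dz":0,"wx":0,"wy":0,"wz":-0.21},{"fingers":1,"dx":-0.95,"dy":-1,"dz":0,"wx":0,"wy":0,"wz":0},{"fingers":1,"dx":-0.95,"dy":-1,"dz":0,"wx":0,"wy":0,"wz":0},{"fingers":1,"dx":-0.95,"dy":-1,"dz":0,"wx":0,"wy":0,"wz":0},{"fingers":1,"dx":-0.95,"dy":-1,"dz":0,"wx":0,"wy":0,"wz":0},{"fingers":1,"dx":-0.95,"dy":-1,"dz":0,"wx":0,"wy":0,"wz":0},{"fingers":1,"dx":-0.95,"dy":-1,"dz":0,"wx":0,"wy":0,"wz":0},{"fingers":1,"dx":-0.95,"dy":-1,"dz":0,"wx":0,"wy":0,"wz":0},{"fingers":1,"dx":-0.95,"dy":-1,"dz":0,"wx":0,"wy":0,"wz":0},{"fingers":1,"dx":-0.95,"dy":-1,"dz":0,"wx":0,"wy":0,"wz":0},{"fingers":1,"dx":-0.95,"dy":-1,"dz":0,"wx":0,"wy":0,"wz":0}]' 60; python3 -c "
from h import *
go(556.4,154,100,77.1)"
```

```text
time: 1.6
tool_pos: [0.4283, 0.3716, 0.2314]
ee_rot: [0.0, 0.113, 0.994, 0.0]
contact_force: [-0.3, 0.0, 0.5]
width: 0.0854
finger_force: 0.0
t 1.6 tcp [428.3 371.6 231.4] delta tool mm [-173.5 -183.4  131.4] yaw y 77.05 tilt 0.02 F [-0.3  0.   0.5] w 85.4 q6 -0.68
wz -0.002
```

```bash
python3 -m creep '[{"fingers":1,"dx":-0.87,"dy":-0.92,"dz":0.5,"wx":0,"wy":0,"wz":0},{"fingers":1,"dx":-0.87,"dy":-0.92,"dz":0.5,"wx":0,"wy":0,"wz":0},{"fingers":1,"dx":-0.87,"dy":-0.92,"dz":0.5,"wx":0,"wy":0,"wz":0},{"fingers":1,"dx":-0.87,"dy":-0.92,"dz":0.5,"wx":0,"wy":0,"wz":0},{"fingers":1,"dx":-0.87,"dy":-0.92,"dz":0.5,"wx":0,"wy":0,"wz":0},{"fingers":1,"dx":-0.87,"dy":-0.92,"dz":0.5,"wx":0,"wy":0,"wz":0},{"fingers":1,"dx":-0.87,"dy":-0.92,"dz":0.5,"wx":0,"wy":0,"wz":0},{"fingers":1,"dx":-0.87,"dy":-0.92,"dz":0.5,"wx":0,"wy":0,"wz":0},{"fingers":1,"dx":-0.87,"dy":-0.92,"dz":0.5,"wx":0,"wy":0,"wz":0},{"fingers":1,"dx":-0.87,"dy":-0.92,"dz":0.5,"wx":0,"wy":0,"wz":0},{"fingers":1,"dx":0,"dy":0,"dz":0,"wx":0,"wy":0,"wz":0},{"fingers":1,"dx":0,"dy":0,"dz":0,"wx":0,"wy":0,"wz":0}]' 60
python3 - <<'E'
from h import *
go(556.4,154,42,77.1)
p,d=eyes.camera("scene");cv2.imwrite("pics/s1.png",cv2.resize(p[200:384,150:400,::-1],(750,552)))
E
```

```text
time: 3.1
tool_pos: [0.5562, 0.1553, 0.1317]
ee_rot: [0.0, 0.112, 0.994, 0.0]
contact_force: [0.6, 0.1, 0.4]
width: 0.0854
finger_force: 0.0
t 3.1 tcp [556.2 155.3 131.7] delta tool mm [-0.4 -1.3 89.7] yaw y 77.09 tilt 0.02 F [0.6 0.1 0.4] w 85.4 q6 -1.12
wz -0.0
```

View pics/s1.png

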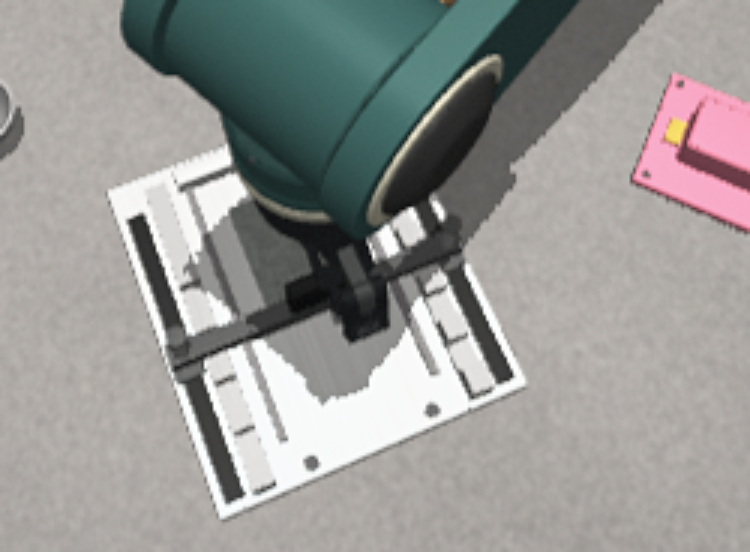

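The gripper stands astride the fin, with the fin at crop (310,290) and the near finger at (365,320). Next I descend and grip.

```bash
python3 -m creep '[{"fingers":1,"dx":0,"dy":-0.06,"dz":0.9,"wx":0,"wy":0,"wz":0},{"fingers":1,"dx":0,"dy":0,"dz":0.9,"wx":0,"wy":0,"wz":0},{"fingers":1,"dx":0,"dy":0,"dz":0.9,"wx":0,"wy":0,"wz":0},{"fingers":1,"dx":0,"dy":0,"dz":0.9,"wx":0,"wy":0,"wz":0},{"fingers":1,"dx":0,"dy":0,"dz":0.9,"wx":0,"wy":0,"wz":0},{"fingers":1,"dx":0,"dy":0,"dz":0,"wx":0,"wy":0,"wz":0},{"fingers":-1,"dx":0,"dy":0,"dz":0,"wx":0,"wy":0,"wz":0},{"fingers":-1,"dx":0,"dy":0,"dz":0,"wx":0,"wy":0,"wz":0},{"fingers":-1,"dx":0,"dy":0,"dz":0,"wx":0,"wy":0,"wz":0},{"fingers":-1,"dx":0,"dy":0,"dz":0,"wx":0,"wy":0,"wz":0},{"fingers":-1,"dx":0,"dy":0,"dz":0,"wx":0,"wy":0,"wz":0}]' 60; python3 -c "
from h import *
go(556.4,154,42,77.1)"
```

```text
time: 4.53
tool_pos: [0.5563, 0.1547, 0.0417]
ee_rot: [0.0, 0.112, 0.994, 0.0]
contact_force: [-2.1, -0.8, 4.1]
width: 0.013
finger_force: 59.8
t 4.53 tcp [556.3 154.7  41.7] delta tool mm [-0.2 -0.7 -0.3] yaw y 77.18 tilt 0.02 F [-2.1 -0.8  4.1] w 13.0 q6 -1.12
wz 0.003
```

```bash
python3 -m creep '[{"fingers":-1,"dx":0,"dy":0,"dz":-0.35,"wx":0,"wy":0,"wz":0},{"fingers":-1,"dx":0,"dy":0,"dz":-0.4,"wx":0,"wy":0,"wz":0},{"fingers":-1,"dx":0,"dy":0,"dz":-0.4,"wx":0,"wy":0,"wz":0},{"fingers":-1,"dx":0,"dy":0,"dz":0,"wx":0,"wy":0,"wz":0},{"fingers":-1,"dx":0,"dy":0.45,"dz":0,"wx":0,"wy":0,"wz":0},{"fingers":-1,"dx":0,"dy":0.45,"dz":0,"wx":0,"wy":0,"wz":0},{"fingers":-1,"dx":0,"dy":0.45,"dz":0,"wx":0,"wy":0,"wz":0},{"fingers":-1,"dx":0,"dy":0.45,"dz":0,"wx":0,"wy":0,"wz":0},{"fingers":-1,"dx":0,"dy":0,"dz":0,"wx":0,"wy":0,"wz":0},{"fingers":-1,"dx":0,"dy":0,"dz":0,"wx":0,"wy":0,"wz":0}]' 60; python3 -c "
from h import *
go(556.3+36*.223,154.7+36*.975,41.7,77.1)"
```

```text
time: 5.78
tool_pos: [0.5645, 0.1907, 0.0643]
ee_rot: [0.0, 0.111, 0.994, 0.0]
contact_force: [5.0, 0.3, -4.3]
width: 0.013
finger_force: 58.9
t 5.78 tcp [564.5 190.7  64.3] delta tool mm [ 0.  -0.9 22.6] yaw y 77.21 tilt 0.04 F [ 5.   0.3 -4.3] w 13.0 q6 -1.06
wz 0.004
```

```bash
python3 -m creep '[{"fingers":-1,"dx":0,"dy":-0.04,"dz":0.25,"wx":0,"wy":0,"wz":0},{"fingers":-1,"dx":0,"dy":0,"dz":0.25,"wx":0,"wy":0,"wz":0},{"fingers":-1,"dx":0,"dy":0,"dz":0.25,"wx":0,"wy":0,"wz":0},{"fingers":-1,"dx":0,"dy":0,"dz":0.2,"wx":0,"wy":0,"wz":0},{"fingers":-1,"dx":0,"dy":0,"dz":0.15,"wx":0,"wy":0,"wz":0},{"fingers":-1,"dx":0,"dy":0,"dz":0,"wx":0,"wy":0,"wz":0}]' 60; python3 -c "
from h import *
go(556.3+36*.223,154.7+36*.975,41.7,77.1)"
```

```text
time: 6.52
tool_pos: [0.5641, 0.1891, 0.042]
ee_rot: [0.0, 0.112, 0.994, 0.0]
contact_force: [5.7, 0.4, -3.5]
width: 0.0134
finger_force: 59.0
t 6.53 tcp [564.1 189.1  42. ] delta tool mm [-0.   0.7  0.3] yaw y 77.18 tilt 0.01 F [ 5.7  0.4 -3.5] w 13.4 q6 -1.07
wz 0.003
```

It's home without resistance. Release and go up, then check the driver again.

```bash
python3 -m creep '[{"fingers":1,"dx":0,"dy":0,"dz":0,"wx":0,"wy":0,"wz":0},{"fingers":1,"dx":0,"dy":0,"dz":0,"wx":0,"wy":0,"wz":0},{"fingers":1,"dx":0,"dy":0,"dz":0,"wx":0,"wy":0,"wz":0},{"fingers":1,"dx":0,"dy":0,"dz":0,"wx":0,"wy":0,"wz":0},{"fingers":1,"dx":0,"dy":0,"dz":-0.5,"wx":0,"wy":0,"wz":0},{"fingers":1,"dx":0,"dy":0,"dz":-1,"wx":0,"wy":0,"wz":0},{"fingers":1,"dx":0,"dy":0,"dz":-1,"wx":0,"wy":0,"wz":0},{"fingers":1,"dx":0,"dy":0,"dz":-1,"wx":0,"wy":0,"wz":0},{"fingers":1,"dx":0,"dy":-1,"dz":-1,"wx":0,"wy":0,"wz":0},{"fingers":1,"dx":0,"dy":-1,"dz":-1,"wx":0,"wy":0,"wz":0},{"fingers":1,"dx":0,"dy":-1,"dz":0,"wx":0,"wy":0,"wz":0},{"fingers":1,"dx":0,"dy":-1,"dz":0,"wx":0,"wy":0,"wz":0}]' 60; python3 -c "
from h import *
go(463,-167,110,13.8)"
```

```text
time: 8.02
tool_pos: [0.5457, 0.1093, 0.1518]
ee_rot: [-0.0, 0.112, 0.994, -0.0]
contact_force: [-0.5, -0.4, 0.5]
width: 0.0853
finger_force: 0.0
t 8.03 tcp [545.7 109.3 151.8] delta tool mm [  19.1 -287.8   41.9] yaw y 77.15 tilt 0.03 F [-0.5 -0.4  0.5] w 85.3 q6 -1.19
wz 2.211
```

```bash
python3 -m creep '[{"fingers":1,"dx":0.08,"dy":-1,"dz":0,"wx":0,"wy":0,"wz":0},{"fingers":1,"dx":0.08,"dy":-1,"dz":0,"wx":0,"wy":0,"wz":0},{"fingers":1,"dx":0.08,"dy":-1,"dz":0,"wx":0,"wy":0,"wz":0},{"fingers":1,"dx":0.08,"dy":-1,"dz":0,"wx":0,"wy":0,"wz":0},{"fingers":1,"dx":0.08,"dy":-1,"dz":0,"wx":0,"wy":0,"wz":0},{"fingers":1,"dx":0.08,"dy":-1,"dz":0,"wx":0,"wy":0,"wz":0},{"fingers":1,"dx":0.08,"dy":-1,"dz":0,"wx":0,"wy":0,"wz":0},{"fingers":1,"dx":0.08,"dy":-1,"dz":0,"wx":0,"wy":0,"wz":0},{"fingers":1,"dx":0.08,"dy":-1,"dz":0,"wx":0,"wy":0,"wz":0},{"fingers":1,"dx":0.08,"dy":-1,"dz":0,"wx":0,"wy":0,"wz":0},{"fingers":1,"dx":0.08,"dy":-1,"dz":0,"wx":0,"wy":0,"wz":0},{"fingers":1,"dx":0.08,"dy":-1,"dz":0,"wx":0,"wy":0,"wz":0}]' 60
python3 -m creep '[{"fingers":1,"dx":0,"dy":-1,"dz":0,"wx":0,"wy":0,"wz":0},{"fingers":1,"dx":0,"dy":-1,"dz":0,"wx":0,"wy":0,"wz":0},{"fingers":1,"dx":0,"dy":0,"dz":0,"wx":0,"wy":0,"wz":0.22},{"fingers":1,"dx":0,"dy":0,"dz":0,"wx":0,"wy":0,"wz":0.22},{"fingers":1,"dx":0,"dy":0,"dz":0,"wx":0,"wy":0,"wz":0.22},{"fingers":1,"dx":0,"dy":0,"dz":0,"wx":0,"wy":0,"wz":0.22},{"fingers":1,"dx":0,"dy":0,"dz":0,"wx":0,"wy":0,"wz":0.22},{"fingers":1,"dx":0,"dy":0,"dz":0,"wx":0,"wy":0,"wz":0.22},{"fingers":1,"dx":0,"dy":0,"dz":0,"wx":0,"wy":0,"wz":0.22},{"fingers":1,"dx":0,"dy":0,"dz":0,"wx":0,"wy":0,"wz":0.22},{"fingers":1,"dx":0,"dy":0,"dz":0,"wx":0,"wy":0,"wz":0.22},{"fingers":1,"dx":0,"dy":0,"dz":0,"wx":0,"wy":0,"wz":0.22}]' 60
python3 - <<'E'
from h import *
go(463,-167,13,13.8)
a=[]
for n,y0,y1,x0,x1 in [("top",85,205,125,255),("scene",215,380,175,340)]:
    p,d=eyes.camera(n); np.savez(n+"2.npz",p=p,d=d); a.append(cv2.resize(p[y0:y1,x0:x1,::-1],(390,400)))
cv2.imwrite("pics/two.png",np.hstack(a))
E
```

```text
time: 9.52
tool_pos: [0.4737, -0.1199, 0.1523]
ee_rot: [0.0, 0.112, 0.994, -0.0]
contact_force: [-0.4, 0.5, 0.2]
width: 0.0854
finger_force: 0.0
time: 11.02
tool_pos: [0.465, -0.1583, 0.1523]
ee_rot: [0.0, 0.616, 0.788, 0.0]
contact_force: [-0.0, 0.4, -0.0]
width: 0.0853
finger_force: 0.0
t 11.03 tcp [ 465.  -158.3  152.3] delta tool mm [ -7.9  -4.1 139.3] yaw y 13.94 tilt 0.0 F [-0.   0.4 -0. ] w 85.3 q6 -0.62
wz 0.005
```

View pics/two.png

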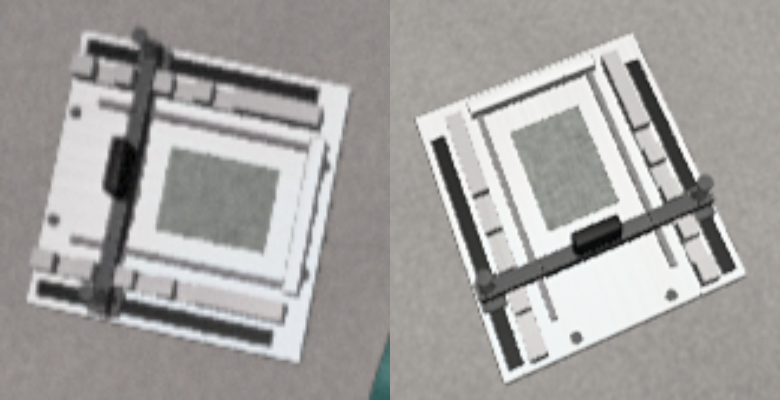

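The bar lies in the third pair of notches, fin at (120,167) in the left crop and (597,235) in the right. Now the driver.

```bash
python3 -m creep '[{"fingers":1,"dx":-0.4,"dy":-0.2,"dz":0.9,"wx":0,"wy":0,"wz":0},{"fingers":1,"dx":0,"dy":0,"dz":1,"wx":0,"wy":0,"wz":0},{"fingers":1,"dx":0,"dy":0,"dz":1,"wx":0,"wy":0,"wz":0},{"fingers":1,"dx":0,"dy":0,"dz":1,"wx":0,"wy":0,"wz":0},{"fingers":1,"dx":0,"dy":0,"dz":1,"wx":0,"wy":0,"wz":0},{"fingers":1,"dx":0,"dy":0,"dz":1,"wx":0,"wy":0,"wz":0},{"fingers":1,"dx":0,"dy":0,"dz":0.6,"wx":0,"wy":0,"wz":0},{"fingers":1,"dx":0,"dy":0,"dz":0.5,"wx":0,"wy":0,"wz":0},{"fingers":1,"dx":0,"dy":0,"dz":0,"wx":0,"wy":0,"wz":0}]' 60
python3 - <<'E'
from h import *
go(463,-167,12,13.8)
def roi(x0,y0,x1,y1):
    m=np.zeros((384,512),bool);m[y0:y1,x0:x1]=1;return m
# jig: plate and felt and walls
for n,J in [("top",roi(125,85,255,200)),("scene",roi(175,215,340,382))]:
    z=np.load(n+"2.npz");p=z["p"].astype(int);W=cloud(n,z["d"])
    m=J&(p.min(2)>165); m=cv2.morphologyEx(m.astype(np.uint8),cv2.MORPH_CLOSE,np.ones((9,9)))
    r=rect(m,n,.012); print(n,"plate",r)
    f=J&(p[:,:,1]-p[:,:,0]>5)&(p.max(2)>90)&(p.max(2)<170)
    f=cv2.morphologyEx(f.astype(np.uint8),cv2.MORPH_CLOSE,np.ones((3,3)))
    g=rect(f,n,.012); t=np.radians(77.1)
    dlt=g[:2]-r[:2]; print(" felt",g,"in jig",(dlt@[np.sin(t),-np.cos(t)]).round(1),(dlt@[np.cos(t),np.sin(t)]).round(1))
E
```

```text
time: 12.25
tool_pos: [0.4633, -0.1664, 0.0118]
ee_rot: [-0.0, 0.615, 0.789, -0.0]
contact_force: [0.1, -0.0, 0.6]
width: 0.0853
finger_force: 0.0
t 12.25 tcp [ 463.3 -166.4   11.8] delta tool mm [-0.5 -0.4 -0.2] yaw y 14.16 tilt 0.05 F [ 0.1 -0.   0.6] w 85.3 q6 -0.64
wz 0.012
top plate [552.5 136.9 229.9 251.1 167. ]
 felt [410.3 -38.4  12.4  37.   67.5] in jig -99.5 -202.6
scene plate [550.5 127.7 230.  271.4 167. ]
 felt [665.7 207.5   0.    0.    0. ] in jig 94.5 103.5
```

```bash
python3 -m creep '[{"fingers":-1,"dx":0,"dy":0,"dz":0,"wx":0,"wy":0,"wz":0},{"fingers":-1,"dx":0,"dy":0,"dz":0,"wx":0,"wy":0,"wz":0},{"fingers":-1,"dx":0,"dy":0,"dz":0,"wx":0,"wy":0,"wz":0},{"fingers":-1,"dx":0,"dy":0,"dz":0,"wx":0,"wy":0,"wz":0},{"fingers":-1,"dx":0,"dy":0,"dz":0,"wx":0,"wy":0,"wz":0},{"fingers":-1,"dx":0,"dy":0,"dz":-0.2,"wx":0,"wy":0,"wz":0},{"fingers":-1,"dx":0,"dy":0,"dz":-0.5,"wx":0,"wy":0,"wz":0},{"fingers":-1,"dx":0,"dy":0,"dz":-1,"wx":0,"wy":0,"wz":0},{"fingers":-1,"dx":0,"dy":0,"dz":-1,"wx":0,"wy":0,"wz":0},{"fingers":-1,"dx":0,"dy":0,"dz":-1,"wx":0,"wy":0,"wz":0},{"fingers":-1,"dx":0,"dy":0,"dz":-1,"wx":0,"wy":0,"wz":0},{"fingers":-1,"dx":0,"dy":0,"dz":0,"wx":0,"wy":0,"wz":0}]' 80
python3 - <<'E'
from h import *
go(546.7,111.1,None,-12.9)
E
```

```text
time: 13.75
tool_pos: [0.4642, -0.1668, 0.1081]
ee_rot: [0.001, 0.615, 0.789, 0.0]
contact_force: [0.4, -0.1, -3.4]
width: 0.0449
finger_force: 82.4
t 13.75 tcp [ 464.2 -166.8  108.1] delta tool mm [ 2.493e+02  1.479e+02 -1.000e-01] yaw y 14.15 tilt 0.16 F [ 0.4 -0.1 -3.4] w 44.9 q6 -0.64
wz 0.944
```

```bash
python3 -m creep '[{"fingers":-1,"dx":0.5,"dy":0.3,"dz":0,"wx":0,"wy":0,"wz":0},{"fingers":-1,"dx":0.9,"dy":0.53,"dz":0,"wx":0,"wy":0,"wz":0},{"fingers":-1,"dx":0.9,"dy":0.53,"dz":0,"wx":0,"wy":0,"wz":0},{"fingers":-1,"dx":0.9,"dy":0.53,"dz":0,"wx":0,"wy":0,"wz":0},{"fingers":-1,"dx":0.9,"dy":0.53,"dz":0,"wx":0,"wy":0,"wz":0},{"fingers":-1,"dx":0.9,"dy":0.53,"dz":0,"wx":0,"wy":0,"wz":0},{"fingers":-1,"dx":0.9,"dy":0.53,"dz":0,"wx":0,"wy":0,"wz":0},{"fingers":-1,"dx":0.9,"dy":0.53,"dz":0,"wx":0,"wy":0,"wz":0},{"fingers":-1,"dx":0.9,"dy":0.53,"dz":0,"wx":0,"wy":0,"wz":0},{"fingers":-1,"dx":0.9,"dy":0.53,"dz":0,"wx":0,"wy":0,"wz":0},{"fingers":-1,"dx":0.9,"dy":0.53,"dz":0,"wx":0,"wy":0,"wz":0},{"fingers":-1,"dx":0.9,"dy":0.53,"dz":0,"wx":0,"wy":0,"wz":0}]' 80
python3 -m creep '[{"fingers":-1,"dx":0.9,"dy":0.53,"dz":0,"wx":0,"wy":0,"wz":0},{"fingers":-1,"dx":0.9,"dy":0.53,"dz":0,"wx":0,"wy":0,"wz":0},{"fingers":-1,"dx":0.3,"dy":0.2,"dz":0,"wx":0,"wy":0,"wz":0},{"fingers":-1,"dx":0,"dy":0,"dz":0,"wx":0,"wy":0,"wz":0.14},{"fingers":-1,"dx":0,"dy":0,"dz":0,"wx":0,"wy":0,"wz":0.16},{"fingers":-1,"dx":0,"dy":0,"dz":0,"wx":0,"wy":0,"wz":0.16},{"fingers":-1,"dx":0,"dy":0,"dz":0,"wx":0,"wy":0,"wz":0.16},{"fingers":-1,"dx":0,"dy":0,"dz":0,"wx":0,"wy":0,"wz":0.16},{"fingers":-1,"dx":0,"dy":0,"dz":0,"wx":0,"wy":0,"wz":0.16},{"fingers":-1,"dx":0,"dy":0,"dz":0,"wx":0,"wy":0,"wz":0},{"fingers":-1,"dx":0,"dy":0,"dz":0,"wx":0,"wy":0,"wz":0}]' 80
python3 - <<'E'
from h import *
go(546.7,111.1,None,-12.9)
for n in ["top","scene"]:
    p,d=eyes.camera(n); np.savez(n+"3.npz",p=p,d=d); cv2.imwrite(f"pics/{n}3.png",p[:,:,::-1])
a=cv2.imread("pics/top3.png")[70:220,100:280];b=cv2.imread("pics/scene3.png")[200:384,150:360]
cv2.imwrite("pics/three.png",np.hstack([cv2.resize(a,(390,400)),cv2.resize(b,(400,400))]))
E
```

```text
time: 15.25
tool_pos: [0.5313, 0.0665, 0.1053]
ee_rot: [-0.001, 0.615, 0.789, -0.0]
contact_force: [0.5, -0.4, -4.2]
width: 0.0446
finger_force: 82.3
time: 16.62
tool_pos: [0.5457, 0.112, 0.1063]
ee_rot: [0.0, 0.781, 0.625, -0.0]
contact_force: [-0.3, 0.3, -3.6]
width: 0.0449
finger_force: 82.3
t 16.62 tcp [545.7 112.  106.3] delta tool mm [-0.7  1.2  0. ] yaw y -12.68 tilt 0.0 F [-0.3  0.3 -3.6] w 44.9 q6 0.38
wz 0.008
```

View pics/three.png

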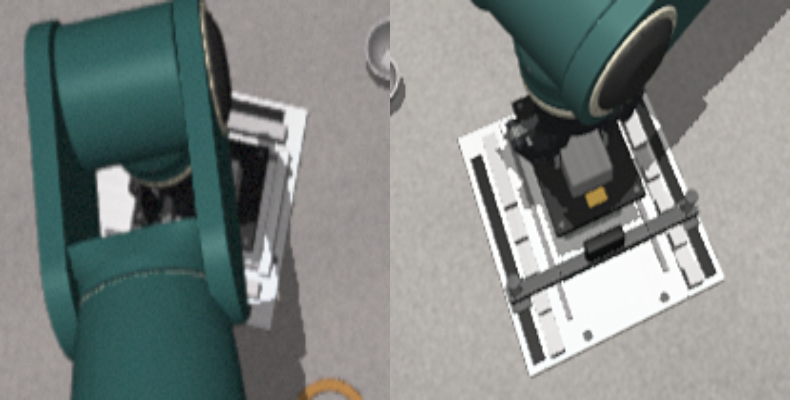

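In the scene view the driver hangs level above the pocket: housing at (590,165), its near edge just inside the bar, fin at (605,243). After correcting for camera bias (gripped fin against seen fin), the grip offset is under 1 mm. Now lower it.

```bash
python3 -m creep '[{"fingers":-1,"dx":-0.03,"dy":0.05,"dz":0.6,"wx":0,"wy":0,"wz":0.01},{"fingers":-1,"dx":0,"dy":0,"dz":0.8,"wx":0,"wy":0,"wz":0},{"fingers":-1,"dx":0,"dy":0,"dz":0.8,"wx":0,"wy":0,"wz":0},{"fingers":-1,"dx":0,"dy":0,"dz":0.8,"wx":0,"wy":0,"wz":0},{"fingers":-1,"dx":0,"dy":0,"dz":0.4,"wx":0,"wy":0,"wz":0},{"fingers":-1,"dx":0,"dy":0,"dz":0.2,"wx":0,"wy":0,"wz":0},{"fingers":-1,"dx":0,"dy":0,"dz":0,"wx":0,"wy":0,"wz":0},{"fingers":-1,"dx":0,"dy":0,"dz":0,"wx":0,"wy":0,"wz":0}]' 80
python3 - <<'E'
from h import *
go(546.7,111.1,24,-12.9)
E
```

```text
time: 17.73
tool_pos: [0.5474, 0.1124, 0.0351]
ee_rot: [-0.0, 0.783, 0.622, 0.002]
contact_force: [1.0, 11.2, 7.1]
width: 0.0447
finger_force: 85.4
t 17.73 tcp [547.4 112.4  35.1] delta tool mm [-1.5 -0.4 11.1] yaw y -13.04 tilt 0.18 F [ 1.  11.2  7.1] w 44.7 q6 0.38
wz -0.005
```

Contact pushing +y: the edge is touching the fence. I'll raise it slightly and look.

```bash
python3 -m creep '[{"fingers":-1,"dx":0,"dy":0,"dz":-0.4,"wx":0,"wy":0,"wz":0},{"fingers":-1,"dx":0,"dy":0,"dz":-0.4,"wx":0,"wy":0,"wz":0},{"fingers":-1,"dx":0,"dy":0,"dz":0,"wx":0,"wy":0,"wz":0},{"fingers":-1,"dx":0,"dy":0,"dz":0,"wx":0,"wy":0,"wz":0}]' 80
python3 - <<'E'
from h import *
go(546.7,111.1,24,-12.9)
a=[]
for n,y0,y1,x0,x1,s in [("top",100,190,180,250,(310,400)),("scene",225,325,190,305,(460,400))]:
    p,d=eyes.camera(n); np.savez(n+"4.npz",p=p,d=d); a.append(cv2.resize(p[y0:y1,x0:x1,::-1],s,interpolation=cv2.INTER_CUBIC))
cv2.imwrite("pics/four.png",np.hstack(a))
E
```

```text
time: 18.23
tool_pos: [0.5464, 0.1111, 0.05]
ee_rot: [-0.0, 0.783, 0.622, -0.0]
contact_force: [-0.0, 0.7, -3.7]
width: 0.0446
finger_force: 83.8
t 18.23 tcp [546.4 111.1  50. ] delta tool mm [ 0.   0.3 26. ] yaw y -13.07 tilt 0.02 F [-0.   0.7 -3.7] w 44.6 q6 0.38
wz -0.006
```

View pics/four.png

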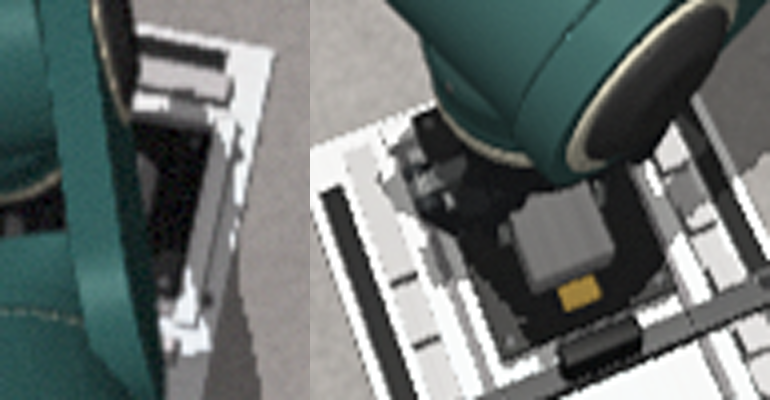

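Left crop: the faceplate's fence-side edge runs (213,133)–(180,295). Right crop: its bar-side edge runs (505,360)–(670,290). I'll project both onto the faceplate height.

Run:
```python
from h import *
t=np.radians(77.1);c=np.array([552.4,136.5])
J=lambda w:np.c_[(w-c)@[np.sin(t),-np.cos(t)],(w-c)@[np.cos(t),np.sin(t)]].round(1)
print("scene +y corners",J(onz("scene",[238.75,280],[315,297.5],.048)[:,:2]*1000).tolist())
print("top -y corners",J(onz("top",[228.1,220.6],[129.9,166.4],.048)[:,:2]*1000).tolist())
# automatic: black low-saturation pixels of cloud at plate-top height
for n,B in [("scene",(190,225,310,330)),("top",(195,100,250,190))]:
    z=np.load(n+"4.npz");p=z["p"].astype(int);W=cloud(n,z["d"])*1000
    m=np.zeros((384,512),bool);m[B[1]:B[3],B[0]:B[2]]=1
    m&=(p.max(2)<60)&(abs(W[:,:,2]-48)<5); q=J(W[m][:,:2]); print(n,m.sum(),np.percentile(q,[1,3,50,97,99],axis=0).round(1).tolist(), np.median(W[m][:,2]).round(1))
# fence top / bar reference in same frames
    f=np.zeros((384,512),bool);f[B[1]:B[3]+20,B[0]:B[2]]=1
z=np.load("top2.npz");p=z["p"].astype(int);W=cloud("top",z["d"])*1000
m=np.zeros((384,512),bool);m[85:205,200:255]=1;m&=(abs(W[:,:,2]-32)<4);q=J(W[m][:,:2]);q=q[(abs(q[:,0])<60)]
print("fence top y",np.percentile(q[:,1],[3,50,97]).round(1))
q=J(W[85:205,125:255].reshape(-1,3)[:,:2]);print("fin now (grip)",J(np.array([[564.1,189.1]])))
```

```text
scene +y corners [[46.4, 41.4], [-46.1, 41.0]]
top -y corners [[47.3, -105.6], [-50.5, -106.2]]
scene 317 [[-50.5, -92.4], [-49.6, -86.2], [25.8, -14.4], [46.0, 62.9], [47.0, 63.2]] 45.5
top 127 [[-49.4, -104.4], [-43.1, -103.7], [26.7, -81.3], [44.8, -60.0], [45.7, -58.7]] 51.4
fence top y [-115.  -108.5 -101.6]
fin now (grip) [[-0.3 53.9]]
```

Both views put the driver's centre at about y = -32, so it's 6 mm too close to the fence. Shift it +6 mm and lower, watching the force.

```bash
python3 -m creep '[{"fingers":-1,"dx":0.29,"dy":0,"dz":0,"wx":0,"wy":0,"wz":-0.01},{"fingers":-1,"dx":0,"dy":0,"dz":0.3,"wx":0,"wy":0,"wz":0},{"fingers":-1,"dx":0,"dy":0,"dz":0.3,"wx":0,"wy":0,"wz":0},{"fingers":-1,"dx":0,"dy":0,"dz":0.15,"wx":0,"wy":0,"wz":0},{"fingers":-1,"dx":0,"dy":0,"dz":0,"wx":0,"wy":0,"wz":0},{"fingers":-1,"dx":0,"dy":0,"dz":0,"wx":0,"wy":0,"wz":0}]' 80
python3 - <<'E'
from h import *
go(548,116.7,24,-12.9)
E
```

```text
time: 19.08
tool_pos: [0.5479, 0.1169, 0.0354]
ee_rot: [0.0, 0.781, 0.624, 0.0]
contact_force: [0.2, 0.9, -3.4]
width: 0.0448
finger_force: 83.8
t 19.07 tcp [547.9 116.9  35.4] delta tool mm [-0.1  0.1 11.4] yaw y -12.78 tilt 0.01 F [ 0.2  0.9 -3.4] w 44.8 q6 0.39
wz 0.004
```

Free now. Lower further.

```bash
python3 -m creep '[{"fingers":-1,"dx":0,"dy":0,"dz":0.2,"wx":0,"wy":0,"wz":0},{"fingers":-1,"dx":0,"dy":0,"dz":0.15,"wx":0,"wy":0,"wz":0},{"fingers":-1,"dx":0,"dy":0,"dz":0,"wx":0,"wy":0,"wz":0},{"fingers":-1,"dx":0,"dy":0,"dz":0,"wx":0,"wy":0,"wz":0}]' 80
python3 - <<'E'
from h import *
go(548,116.7,24,-12.9)
E
```

```text
time: 19.58
tool_pos: [0.5487, 0.1161, 0.0298]
ee_rot: [0.001, 0.781, 0.624, 0.0]
contact_force: [-4.3, -11.2, 13.3]
width: 0.0449
finger_force: 86.4
t 19.57 tcp [548.7 116.1  29.8] delta tool mm [ 0.4 -0.8  5.8] yaw y -12.79 tilt 0.14 F [ -4.3 -11.2  13.3] w 44.9 q6 0.39
wz 0.004
```

It's touching something on the other side now. I'll measure the tilt from the housing top and faceplate depth, plus the edges.

Run:
```python
from h import *
t=np.radians(77.1);c=np.array([552.4,136.5])
J=lambda w:np.c_[(w[:,:2]-c)@[np.sin(t),-np.cos(t)],(w[:,:2]-c)@[np.cos(t),np.sin(t)],w[:,2]]
def fit(q):
    for _ in range(3):
        A=np.c_[q[:,:2]-q[:,:2].mean(0),np.ones(len(q))];k=np.linalg.lstsq(A,q[:,2],rcond=None)[0]
        r=abs(A@k-q[:,2]);q=q[r<3*np.median(r)+.3]
    return len(q),k.round(3),q[:,:2].min(0).round(1),q[:,:2].max(0).round(1)
p,d=eyes.camera("scene");np.savez("scene5.npz",p=p,d=d)
P,D=eyes.camera("top");np.savez("top5.npz",p=P,d=D)
def ana(n,f,zr):
    z=np.load(f);p=z["p"].astype(int);q=J(cloud(n,z["d"]).reshape(-1,3)*1000);V=p.max(2).ravel();sat=(p.max(2)-p.min(2)).ravel()
    in_=(abs(q[:,0])<56)&(q[:,1]>-106)&(q[:,1]<45)
    m=in_&(V>75)&(V<170)&(sat<25)&(abs(q[:,2]-zr-44)<7)&(abs(q[:,0])<22); print(f,"house",m.sum(),fit(q[m]) if m.sum()>20 else "")
    m=in_&(V<60)&(abs(q[:,2]-zr-10)<9); print("  plate",m.sum(),fit(q[m]) if m.sum()>20 else "")
ana("scene","scene4.npz",38);ana("top","top4.npz",38)
ana("scene","scene5.npz",18);ana("top","top5.npz",18)
a=[cv2.resize(P[100:190,180:250,::-1],(310,400),interpolation=2),cv2.resize(p[225:325,190:305,::-1],(460,400),interpolation=2)]
cv2.imwrite("pics/five.png",np.hstack(a))
```

```text
scene4.npz house 329 (304, array([-7.000e-03, -1.040e-01,  7.759e+01]), array([-21.9, -24.4]), array([21. , 17.9]))
  plate 708 (682, array([ 1.0000e-03, -1.1500e-01,  4.4113e+01]), array([-51.5, -98.4]), array([47.7, 38.6]))
top4.npz house 4 
  plate 397 (378, array([-0.   , -0.111, 52.141]), array([ -52.6, -104.7]), array([46. , 31.7]))
scene5.npz house 356 (345, array([-3.0000e-03, -6.2000e-02,  5.8125e+01]), array([-21.6, -17.1]), array([21.8, 22.7]))
  plate 753 (719, array([ 4.000e-03, -8.200e-02,  2.439e+01]), array([-50.1, -93.2]), array([49.5, 44.4]))
top5.npz house 7 
  plate 443 (420, array([-6.0000e-03, -8.2000e-02,  3.0307e+01]), array([-50.9, -98.3]), array([47.7, 39.7]))
```

View pics/five.png

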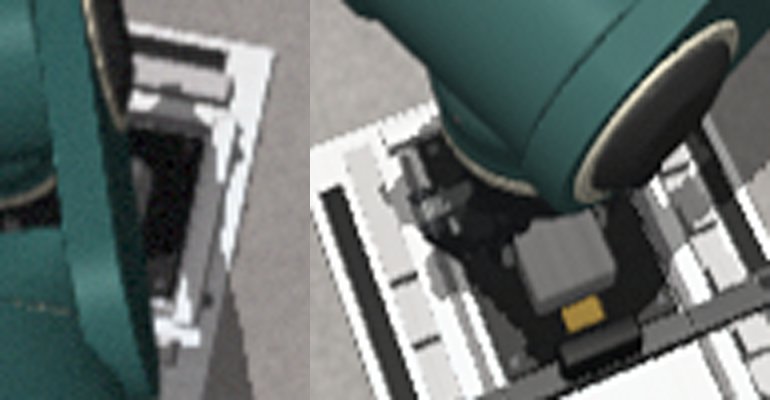

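The driver pitched about the pinch axis, about 0.08 rad with the bar end low. That end is on the floor and the centre is good at about y = -27. I'll raise it 5 mm, level it by turning the tool about its y, and re-measure.

```bash
python3 -m creep '[{"fingers":-1,"dx":0,"dy":0,"dz":-0.35,"wx":0,"wy":0,"wz":0},{"fingers":-1,"dx":0,"dy":0,"dz":0,"wx":0,"wy":0.08,"wz":0},{"fingers":-1,"dx":0,"dy":0,"dz":0,"wx":0,"wy":0.08,"wz":0},{"fingers":-1,"dx":0,"dy":0,"dz":0,"wx":0,"wy":0,"wz":0},{"fingers":-1,"dx":0,"dy":0,"dz":0,"wx":0,"wy":0,"wz":0}]' 80
cat > m.py <<'E'
from h import *
t=np.radians(77.1);c=np.array([552.4,136.5])
J=lambda w:np.c_[(w[:,:2]-c)@[np.sin(t),-np.cos(t)],(w[:,:2]-c)@[np.cos(t),np.sin(t)],w[:,2]]
def fit(q):
    for _ in range(3):
        A=np.c_[q[:,:2]-q[:,:2].mean(0),np.ones(len(q))];k=np.linalg.lstsq(A,q[:,2],rcond=None)[0]
        r=abs(A@k-q[:,2]);q=q[r<3*np.median(r)+.3]
    return len(q),k.round(3),q[:,:2].min(0).round(1),q[:,:2].max(0).round(1)
go(548,116.7,24,-12.9)
zr=float(ctrl.read_state()["tool_pos"][2]*1000-12)
for n in ["scene","top"]:
    P,d=eyes.camera(n);p=P.astype(int);q=J(cloud(n,d).reshape(-1,3)*1000);V=p.max(2).ravel();sat=(p.max(2)-p.min(2)).ravel()
    cv2.imwrite(f"pics/{n}_m.png",P[:,:,::-1])
    i=(abs(q[:,0])<56)&(q[:,1]>-106)&(q[:,1]<45)
    for l,m in [("house",i&(V>75)&(V<170)&(sat<25)&(abs(q[:,2]-zr-44)<7)&(abs(q[:,0])<22)),("plate",i&(V<60)&(abs(q[:,2]-zr-10)<9))]:
        if m.sum()>20: print(n,l,fit(q[m]))
E
python3 m.py
```

```text
time: 20.3
tool_pos: [0.5478, 0.1169, 0.0353]
ee_rot: [-0.025, 0.781, 0.624, 0.031]
contact_force: [0.3, -0.8, -3.5]
width: 0.0449
finger_force: 84.2
t 20.3 tcp [547.8 116.9  35.3] delta tool mm [-1.1  0.2 11.3] yaw y -12.78 tilt 4.54 F [ 0.3 -0.8 -3.5] w 44.9 q6 0.32
wz 0.004
scene house (430, array([-1.9000e-02, -1.9000e-02,  6.5142e+01]), array([-21.9, -26.7]), array([20.9, 21.1]))
scene plate (502, array([-2.0000e-03, -9.0000e-03,  3.1217e+01]), array([-51.4, -93.5]), array([48.4, 44.9]))
top house (73, array([-3.0000e-03, -1.5000e-02,  6.6538e+01]), array([-21.7, -64.5]), array([ 10.8, -37.2]))
top plate (297, array([-5.0000e-03, -1.0000e-02,  3.2172e+01]), array([-54.9, -97.4]), array([46.2, 45. ]))
```

Level now (about 0.01 rad), with the underside about 10 mm above the floor. Lower gently.

```bash
python3 -m creep '[{"fingers":-1,"dx":-0.02,"dy":0,"dz":0.15,"wx":0,"wy":0,"wz":0},{"fingers":-1,"dx":-0.02,"dy":0,"dz":0.15,"wx":0,"wy":0.01,"wz":0},{"fingers":-1,"dx":0,"dy":0,"dz":0.1,"wx":0,"wy":0.01,"wz":0},{"fingers":-1,"dx":0,"dy":0,"dz":0,"wx":0,"wy":0,"wz":0},{"fingers":-1,"dx":0,"dy":0,"dz":0,"wx":0,"wy":0,"wz":0}]' 80
python3 m.py
```

```text
time: 21.02
tool_pos: [0.5478, 0.1167, 0.0273]
ee_rot: [-0.028, 0.781, 0.623, 0.035]
contact_force: [0.4, -0.3, -2.6]
width: 0.0451
finger_force: 84.2
t 21.02 tcp [547.8 116.7  27.3] delta tool mm [-0.3  0.2  3.3] yaw y -12.78 tilt 5.15 F [ 0.4 -0.3 -2.6] w 45.1 q6 0.31
wz 0.004
scene house (415, array([-9.0000e-03, -5.0000e-03,  5.7294e+01]), array([-21.9, -28.5]), array([20.6, 21.1]))
scene plate (448, array([-1.0000e-03, -0.0000e+00,  2.3251e+01]), array([-52.4, -93.4]), array([48., 45.]))
top house (94, array([ 1.3000e-02, -2.6000e-02,  5.8244e+01]), array([-21.8, -67.8]), array([  8.7, -38.5]))
top plate (274, array([-1.100e-02, -2.000e-03,  2.408e+01]), array([-51.6, -97.4]), array([46. , 42.6]))
```

```bash
python3 -m creep '[{"fingers":-1,"dx":0,"dy":0,"dz":0.05,"wx":0,"wy":0,"wz":0},{"fingers":-1,"dx":0,"dy":0,"dz":0.05,"wx":0,"wy":0,"wz":0},{"fingers":-1,"dx":0,"dy":0,"dz":0.05,"wx":0,"wy":0,"wz":0},{"fingers":-1,"dx":0,"dy":0,"dz":0,"wx":0,"wy":0,"wz":0},{"fingers":-1,"dx":0,"dy":0,"dz":0,"wx":0,"wy":0,"wz":0}]' 40
python3 -c "
from h import *
go(548,116.7,24,-12.9)"
```

```text
time: 21.75
tool_pos: [0.5479, 0.117, 0.0248]
ee_rot: [-0.028, 0.781, 0.623, 0.035]
contact_force: [-4.7, -1.7, 4.3]
width: 0.0451
finger_force: 85.0
t 21.75 tcp [547.9 117.   24.8] delta tool mm [-0.3  0.2  0.8] yaw y -12.78 tilt 5.15 F [-4.7 -1.7  4.3] w 45.1 q6 0.31
wz 0.004
```

```bash
python3 -m creep '[{"fingers":-1,"dx":0,"dy":0,"dz":0.03,"wx":0,"wy":0,"wz":0},{"fingers":-1,"dx":0,"dy":0,"dz":0,"wx":0,"wy":0,"wz":0},{"fingers":0.6,"dx":0,"dy":0,"dz":0,"wx":0,"wy":0,"wz":0},{"fingers":0.6,"dx":0,"dy":0,"dz":0,"wx":0,"wy":0,"wz":0},{"fingers":0.6,"dx":0,"dy":0,"dz":0,"wx":0,"wy":0,"wz":0},{"fingers":0.6,"dx":0,"dy":0,"dz":0,"wx":0,"wy":0,"wz":0},{"fingers":0.6,"dx":0,"dy":0,"dz":-0.3,"wx":0,"wy":0,"wz":0},{"fingers":0.6,"dx":0,"dy":0,"dz":-0.8,"wx":0,"wy":0,"wz":0},{"fingers":0.6,"dx":0,"dy":0,"dz":-1,"wx":0,"wy":0,"wz":0},{"fingers":0.6,"dx":0,"dy":0,"dz":-1,"wx":0,"wy":0,"wz":0},{"fingers":0.6,"dx":0,"dy":0,"dz":-1,"wx":0,"wy":0,"wz":0},{"fingers":0.6,"dx":0,"dy":0,"dz":-1,"wx":0,"wy":0,"wz":0}]' 40
python3 -m creep '[{"fingers":1,"dx":-1,"dy":0,"dz":-1,"wx":0,"wy":0,"wz":0},{"fingers":1,"dx":-1,"dy":0,"dz":-1,"wx":0,"wy":0,"wz":0},{"fingers":1,"dx":-1,"dy":0,"dz":0,"wx":0,"wy":0,"wz":0},{"fingers":1,"dx":-1,"dy":0,"dz":0,"wx":0,"wy":0,"wz":0},{"fingers":1,"dx":-1,"dy":0,"dz":0,"wx":0,"wy":0,"wz":0},{"fingers":1,"dx":-1,"dy":0,"dz":0,"wx":0,"wy":0,"wz":0},{"fingers":1,"dx":-1,"dy":0,"dz":0,"wx":0,"wy":0,"wz":0},{"fingers":1,"dx":-1,"dy":0,"dz":0,"wx":0,"wy":0,"wz":0},{"fingers":1,"dx":-1,"dy":0,"dz":0,"wx":0,"wy":0,"wz":0},{"fingers":1,"dx":-1,"dy":0,"dz":0,"wx":0,"wy":0,"wz":0},{"fingers":1,"dx":-1,"dy":0,"dz":0,"wx":0,"wy":0,"wz":0},{"fingers":1,"dx":-1,"dy":0,"dz":0,"wx":0,"wy":0,"wz":0}]' 40
sed -i 's/^zr=.*/import sys; zr=12 if len(sys.argv)>1 else float(ctrl.read_state()["tool_pos"][2]*1000-12)/' m.py
python3 m.py x
python3 - <<'E'
import cv2,numpy as np
a=cv2.imread("pics/top_m.png")[85:205,125:255];b=cv2.imread("pics/scene_m.png")[215:380,175:340]
cv2.imwrite("pics/six.png",np.hstack([cv2.resize(a,(400,400)),cv2.resize(b,(400,400))]))
E
```

```text
time: 23.25
tool_pos: [0.5459, 0.108, 0.1269]
ee_rot: [-0.028, 0.781, 0.623, 0.035]
contact_force: [0.1, -0.0, -0.4]
width: 0.0685
finger_force: 0.0
time: 24.75
tool_pos: [0.4914, -0.1295, 0.1425]
ee_rot: [-0.029, 0.781, 0.623, 0.035]
contact_force: [-0.5, 0.3, 0.6]
width: 0.0852
finger_force: 0.0
t 24.75 tcp [ 491.4 -129.5  142.5] delta tool mm [240.9   0.9 140.7] yaw y -12.79 tilt 5.17 F [-0.5  0.3  0.6] w 85.2 q6 -0.15
wz 0.004
scene house (59, array([-7.000e-03,  0.000e+00,  5.375e+01]), array([-21.3, -67.6]), array([21.2, 21.7]))
scene plate (1183, array([2.0000e-03, 1.0000e-03, 2.0658e+01]), array([-51.6, -92.9]), array([46.9, 44.4]))
top house (33, array([-9.0000e-03,  1.8000e-02,  5.2976e+01]), array([-21.7, -72.5]), array([19.8, 17.2]))
top plate (957, array([-2.0000e-03,  2.0000e-03,  2.1473e+01]), array([-51.9, -97. ]), array([44.4, 44.9]))
```

View pics/six.png

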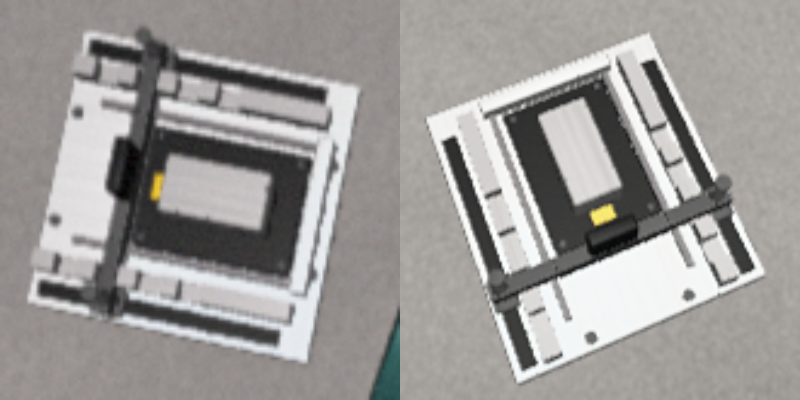

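The driver lies flat in the pocket, with its housing at (215,190) in the left crop and (580,150) in the right. Its centre is at about x ≈ -1 mm, y ≈ -26 mm and tilt is under 0.005 rad. The bar is seated in the next notches and the robot is clear, so I'm handing in.

```bash
python3 -c "
from station import order
print(order.close_job())"
```

```text
the job is handed in; nothing more can be done
None
```

I moved the stop bar one notch away from the fence and it dropped fully home; the longer driver lies flat and square in the nest, about 1 mm off centre by the cameras, and I handed the job in at about 25 s without seeing a verdict (on the first try at lowering, the driver touched the fence and tilted, so I raised, shifted and levelled it before setting it down).

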